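Change over the spring board holder at the vision bench

ROBOT

A 6-joint arm with a two-finger parallel gripper is mounted at the origin on the work surface. World frame = base frame: x ahead of the robot, y to its left, z up, the work surface at z = 0. Lengths are in m, angles in rad, forces in N, time in s.
With the tool pointing down it reaches from about 0.25 to 0.725 m from the base axis. Payload 4 kg.
Tool frame: the origin (TCP) lies between the finger pads; the fingertips stand 8 mm ahead of it and the grasp point (between the pads) lies 11 mm behind it (bot.tip_reach is the distance from the TCP to the fingertips, in m); z points along the fingers, y is the line along which they close (so a half turn about z gives the same grasp; the last joint's range is limited). The gripper opens to 85 mm and grips with 20 to 120 N. Pads are 22 mm wide; open, the fingers measure 114 mm over their backs; the gripper's body (76 mm by 85 mm) begins 54 mm behind the grasp point. The pads swing forward as they close: fully open they stand 13 mm farther back than shut.
Start: joints at [1.138, 0.241, 0.005, 1.335, 0, 1.571], TCP at [0.21, 0.454, 0.239] pointing down, gripper open.
Joint ranges: [-2.72, 2.72], [-1.05, 1.87], [-1.09, 1.28], [-1.99, 2.15], [-1.42, 1.44], [-3.14, 3.14]. Speed limits (rad/s): [2.79, 2.79, 3.14, 3.14, 3.14, 3.14].

INTERFACE

Orientations are given as a unit quaternion [x, y, z, w].
In Python, from workcell import bot gives the robot as it stands.
- The arm moves only by the tool move_arm, never from a script. Its argument "deltas" is a list of rows, each a list of 7 numbers: the opening, from 0 (shut) to 1 (fully open), then the shift along the tool's x, y, z in mm, then the turn, a rotation vector about the tool's x, y, z in degrees. In form: [[gripper, tx, ty, tz, ax, ay, az], ...]. A call has 1 to 10 rows; each row shifts and turns the commanded pose from where the row before left it, along the tool's axes as they then stand; what a row does not reach is not made up. A row lasts 1/12 s, in which the tool goes at most 41.7 mm and 7.16 degrees, less where a joint would pass 70% of its speed; a pose out of reach is approached as far as the arm can. A call is refused whole if a number of a shift passes 41.7 or a number of a turn 7.16, either way. A call with a gripper value outside its range is refused whole. The fingers move at their own pace and stop on an object; the grip force is fixed at half the most. Time passes only in rows, so rows that do not move let the fingers close. It gives the time, the measured TCP pose, the force, the opening and the grip force at its end, in the units of the state.
- bot.get_obs(): the state, without advancing time (a new reading comes with each control period).
- bot.camera(name): name is "scene" or "top"; returns the picture (480x640x3 uint8, blue, green, red); there is no depth.
- bot.calibration(name): a dict with "K" (3x3 intrinsics, pixels), "position" and "orientation" of the camera in the world. Camera axes: x right, y down, z forward; pixel columns grow to the right and rows downward; lengths in m; the calibration is good to about 2 mm. A picture is of the moment at which its call begins. calibration takes no time and is no camera call.
- bot.job_done(): hands the job in; it is judged then, once.
Trained networks look in the newest picture that a camera, given by its name, has taken for a name from the list of things; names that differ only in an ending like _2 or _b are one class to them, and where a whole thing is asked for, a point or a joint stands for the part that bears it (a point fixed in the world has none). Each returns a list of dicts, best first, with "conf" (0 to 1); they miss things now and then, are a little off and sometimes report something else, mostly with a low value. They report only what shows in the picture. A call takes as long as a camera call. They do not tell look-alikes from the thing itself.
- bot.outline_of(query, camera): "pixels" (480x640 bool, what is visible of it) and "rect" ([left, top, width, height] in pixels, round what is visible of it).
The state is a dict: "clock": time; "joint_pos": joint angles; "joint_vel": joint speeds; "tau": joint torques, N m; "eef_pos": TCP position; "tool_rot": TCP orientation; "ft_force": force on the tool from outside, world axes, zero at the start; "ft_torque": the same for the moment, N m; "grip_width": finger opening in m; "grasp_force": force on a finger pad.
Only numpy, scipy, OpenCV 4.12 (cv2) and the standard library are available. Lean on these libraries where they do the work, as an engineer would, in place of code of your own. Each camera call takes 0.05 s, during which the arm holds its last target. There are 200 camera calls.

TASK

Change over the spring-jawed board holder. First take out the lens barrel that lies between its jaws and lay it in the V-block, so that it rests in the groove and about midway along it. Then load the long circuit board with the square finned heat sink, heat sink up: push one end into the groove of one sprung jaw, lower the other end and let the springs centre it, so that it sits level, square and about midway across both jaws; let go and leave everything else where it is.

Things in the scene. Friction and masses are not known exactly. Their poses are not given: they have to be found in the camera images.
- holder: Spring board holder, fixed. Origin: centre of its underside, on the table; x along the jaw axis, z up. Aluminium base 250 x 80 x 10 mm; two guide rods, 8 mm thick, along x at y = +-9 mm, axis 18 mm up; end posts at x = +-115 to 125 mm, 32 mm high. A jaw at each end, alike. The seated 150 mm board holds each jaw 4 mm back, its origin 42 mm above this origin.
- jaw_a_groove (a point): Jaw at the holder's -x end: point on the groove's back face, mid-width, at shelf height (42 mm up); at rest at holder x = -71 mm. Jaw: wall 20 mm thick, 66 mm wide, 58 mm high; shelf reaches 12 mm inwards (top 42 mm up); above it a lip reaches 7 mm inwards, 52 to 58 mm up: groove 10 mm high, 7 mm deep under the lip.
- jaw_b_groove (a point): The same point on the like jaw at the holder's +x end; at rest at holder x = +71 mm. At rest the lips are 128 mm apart, the groove backs 142 mm. For the board's second end to pass down inside the other lip, the first jaw must be pushed back over 15 mm; about 19 mm is right.
- jaw_a (a joint): How far jaw_a (at the holder's -x end) is pushed outwards, m: 0 at rest, 0.022 at its stop. Spring: about 3 N to start it, 10 N at 20 mm.
- jaw_b (a joint): How far jaw_b (at the holder's +x end) is pushed outwards, m: 0 at rest, 0.022 at its stop. Same spring.
- board: Loose green circuit board, 150 (x) x 60 (y) x 5 mm, about 0.16 kg, flat on the table at the start. Origin: centre of its underside, z up. In the middle of its top stands an aluminium finned heat sink, 40 (x) x 34 (y) mm, from 5 to 27 mm above the board's underside: the place to grip, either way. The two ends are alike.
- barrel: Lens barrel, dark steel, 60 mm long along its x axis, origin at its middle on the axis. Body 31 mm in diameter, with a ring 34 mm in diameter and 12 mm long at each end. About 0.16 kg. At the start it lies along the holder's guide rods between the jaws, axis 37 mm above the table.
- vblock: Steel V-block fixed to the table, 64 (x) x 60 (y) x 30 mm high. Origin: centre of its underside; the 90 degree V groove runs along x, its mouth is 32 mm wide at the top (30 mm high) and its bottom line 14 mm high. The barrel, lying in it along x, has its axis 38 mm above the block's origin.
- small_board: Bystander: loose green board 90 (x) x 50 (y) x 5 mm with a round can 26 mm in diameter, 25 mm high in all, lying along the holder on the side away from the robot. Origin: centre of its underside.
- bottle: Bystander: loose white plastic bottle, 48 mm in diameter, 125 mm high, standing about 92 mm from the V-block's centre past the -x end of its groove. Origin: centre of its underside.
- lens_cap: Bystander: loose black disc 44 mm in diameter, 10 mm high, just past one end of the long board. Origin: centre of its underside.
- screwdriver: Bystander: loose screwdriver, 160 mm long along its x, handle 26 mm thick, origin under its middle, lying along the holder on the robot's side of it.
- spacer: Bystander: loose aluminium ring, 26 mm in diameter, 30 mm high, standing just past the +x end of the V-block's groove. Origin: centre of its underside.
Not all that is in view belongs to the job. Of the things shaped like the barrel, the steel one is meant.

How it is judged:
On the way, in this order (a step that is already met when the one before it is completed fails the run):
1. the lens barrel rests in the V-block's groove, let go (x of barrel in the frame of vblock between -0.012 and 0.012 m and y of barrel in the frame of vblock between -0.003 and 0.003 m and z of barrel in the frame of vblock between 0.035 and 0.041 m and angle between the x axis of barrel and the x axis of vblock, either way round below 0.07 rad and contact force between the fingers and barrel below 0.1 N), for 0.2 s.
2. one end of the board, in a groove, has pushed that jaw back (value of joint any of jaw_a, jaw_b above 0.012 m and horizontal distance between board and holder below 0.045 m and z of board in the frame of holder between 0.036 and 0.075 m), for 0.1 s.
At the end, for the whole second after the job is handed in: Barrel released in the V: axis within 3 mm of seat sideways and in height, 12 mm along, 0.07 rad. Board in both grooves, heat sink up, both jaws back over 1.5 mm: centred within 3 mm along, 8 mm across, underside 40-44.5 mm up, level in 0.04, square in 0.06 rad. Both at rest (all of step 1 and x of board in the frame of holder between -0.003 and 0.003 m and y of board in the frame of holder between -0.008 and 0.008 m and z of board in the frame of holder between 0.04 and 0.0445 m and angle between board's own z axis and vertical below 0.04 rad and angle between the x axis of board and the x axis of holder, either way round below 0.06 rad and value of joint each of jaw_a, jaw_b above 0.0015 m and linear speed of each of board, barrel below 0.01 m/s); the robot touches nothing.
It fails at once if the bottle is pushed more than 25 mm from its place or knocked over (distance of bottle from where it was at the start of the episode above 0.025 m or angle between bottle's own z axis and vertical above 0.5 rad).
It fails at once if the small board is pushed more than 25 mm from its place (distance of small_board from where it was at the start of the episode above 0.025 m).
It fails at once if the lens cap is pushed more than 25 mm from its place (distance of lens_cap from where it was at the start of the episode above 0.025 m).
It fails at once if the screwdriver is pushed more than 25 mm from its place (distance of screwdriver from where it was at the start of the episode above 0.025 m).
It fails at once if the spacer ring is pushed more than 25 mm from its place (distance of spacer from where it was at the start of the episode above 0.025 m).
It also fails if it takes over 64 s, if anything falls off the work surface, if the arm or the gripper's body presses on something with over 40 N, if the wrist force passes 120 N, or if a joint passes its speed limit or range.

## Working session

There is one attempt and no reset: what is moved stays moved. The work goes in short steps, Python scripts to look and compute and a tool call to move; the robot and the scene stay as the last step left them, time stands still between calls to the robot, and variables do not carry over. Pictures are saved under pics/ and viewed, at most 10 in all, crops included, and the job is handed in when it is done.

Besides the shell and the picture viewer there is one more tool, called after ">>>" by a JSON object that holds its "fn" and its "kwargs", one argument or row to a line. move_arm: Moves the arm, as the interface text tells. Its arguments: {"type":"object","properties":{"deltas":{"type":"array","items":{"type":"array","items":{"type":"number"}}}},"required":["deltas"]}

```bash
mkdir -p pics; cat > h.py <<'E'
import numpy as np, cv2
from scipy.spatial.transform import Rotation as R
from workcell import bot
def ray(cam,uv,z):
    c=bot.calibration(cam);K=np.array(c["K"]);p=np.array(c["position"]);r=R.from_quat(c["orientation"])
    uv=np.atleast_2d(uv).astype(float)
    d=r.apply(np.c_[uv,np.ones(len(uv))]@np.linalg.inv(K).T)
    return p+d*((z-p[2])/d[:,2])[:,None]
def proj(cam,P):
    c=bot.calibration(cam);K=np.array(c["K"]);p=np.array(c["position"]);r=R.from_quat(c["orientation"])
    q=r.inv().apply(np.atleast_2d(P)-p)@K.T
    return q[:,:2]/q[:,2:]
E
python3 - <<'E'
from h import *
for n in("scene","top"):
    im=bot.camera(n);cv2.imwrite(f"pics/{n}0.png",im)
    c=bot.calibration(n);print(n,np.round(c["position"],3),np.round(R.from_quat(c["orientation"]).as_matrix(),2).tolist(),np.round(c["K"],0).tolist())
zs=dict(holder=0.01,barrel=.037,board=.005,vblock=.03,small_board=.005,bottle=.06,lens_cap=.01,screwdriver=.013,spacer=.03)
for k,z in zs.items():
    for d in bot.outline_of(k,"top")[:4]:
        m=d["pixels"].astype(np.uint8);ys,xs=np.nonzero(m)
        r=cv2.minAreaRect(np.c_[xs,ys].astype(np.float32))
        b=ray("top",cv2.boxPoints(r),z)[:,:2]
        print(k,round(d["conf"],2),d["rect"],np.round(r[0],1),"ctr",np.round(b.mean(0),3),"sides",np.round([np.linalg.norm(b[1]-b[0]),np.linalg.norm(b[2]-b[1])],3),"ang",np.round(np.degrees([np.arctan2(*(b[1]-b[0])[::-1]),np.arctan2(*(b[2]-b[1])[::-1])]),1))
o=bot.get_obs();print(o["eef_pos"],R.from_quat(o["tool_rot"]).as_matrix().round(3).tolist())
E
```

```text
scene [1.153 0.297 0.602] [[-0.41, 0.54, -0.73], [0.91, 0.25, -0.33], [0.01, -0.8, -0.6]] [[462.0, 0.0, 315.0], [0.0, 462.0, 237.0], [0.0, 0.0, 1.0]]
top [0.268 0.012 1.318] [[0.02, -0.98, 0.19], [-1.0, -0.02, -0.01], [0.02, -0.19, -0.98]] [[558.0, 0.0, 308.0], [0.0, 558.0, 243.0], [0.0, 0.0, 1.0]]
holder 0.65 [251.5, 227.2, 113.2, 40.0] [308.1 245.7] ctr [ 0.516 -0.008] sides [0.258 0.089] ang [ -86.  -177.4]
holder 0.55 [172.9, 215.9, 16.4, 14.6] [179.  222.5] ctr [0.566 0.302] sides [0.029 0.027] ang [ -88.8 -176.6]
barrel 0.92 [316.0, 306.0, 24.3, 17.7] [327.7 314.8] ctr [ 0.351 -0.055] sides [0.059 0.031] ang [ -73.5 -164. ]
barrel 0.57 [289.7, 237.9, 30.8, 15.7] [303.1 244. ] ctr [0.514 0.005] sides [0.061 0.032] ang [ -85.7 -176.2]
board 0.6 [420.1, 229.1, 38.8, 62.9] [438.4 261.2] ctr [ 0.486 -0.32 ] sides [0.064 0.151] ang [ -67.9 -160.8]
board 0.56 [329.9, 224.6, 19.8, 32.4] [340.3 241.6] ctr [ 0.528 -0.085] sides [0.038 0.077] ang [ -85.1 -176.3]
vblock 0.74 [150.8, 239.6, 32.0, 27.4] [166.2 252.3] ctr [0.489 0.323] sides [0.069 0.067] ang [ -11.1 -104.2]
small_board 0.97 
[... 179 characters left out ...]
s [0.034 0.075] ang [ -88.8 -178.5]
bottle 0.86 [133.5, 271.9, 27.9, 30.4] [148.2 286.6] ctr [0.405 0.351] sides [0.046 0.066] ang [ -22.6 -115.1]
lens_cap 0.58 [414.3, 208.7, 21.2, 18.4] [423.8 218.8] ctr [ 0.588 -0.286] sides [0.043 0.043] ang [ -44.2 -135.8]
lens_cap 0.31 [272.1, 269.9, 66.2, 13.2] [303.5 275.9] ctr [0.443 0.002] sides [0.154 0.026] ang [ -84.1 -174.8]
screwdriver 0.91 [267.9, 269.5, 70.1, 10.4] [303.  274.5] ctr [0.446 0.003] sides [0.16  0.026] ang [ -88.9 -179.6]
spacer 0.55 [174.1, 217.7, 12.4, 8.6] [179.5 222.5] ctr [0.561 0.297] sides [0.021 0.022] ang [ -88.8 -176.6]
[0.20969775 0.45389697 0.23930953] [[-0.908, 0.419, 0.0], [0.419, 0.908, -0.0], [-0.0, -0.0, -1.0]]
```

View pics/top0.png

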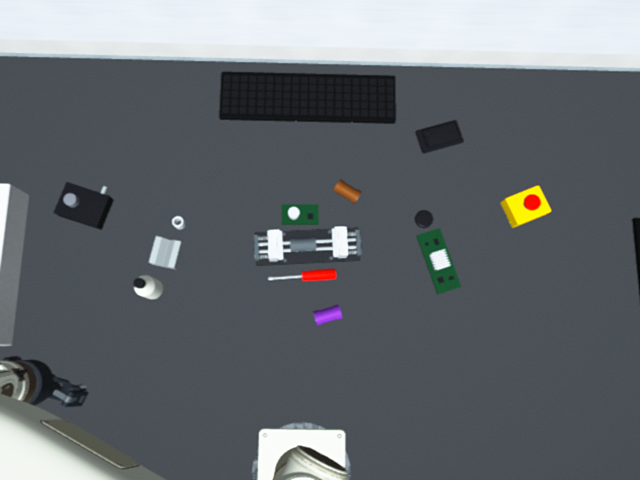

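View pics/scene0.png

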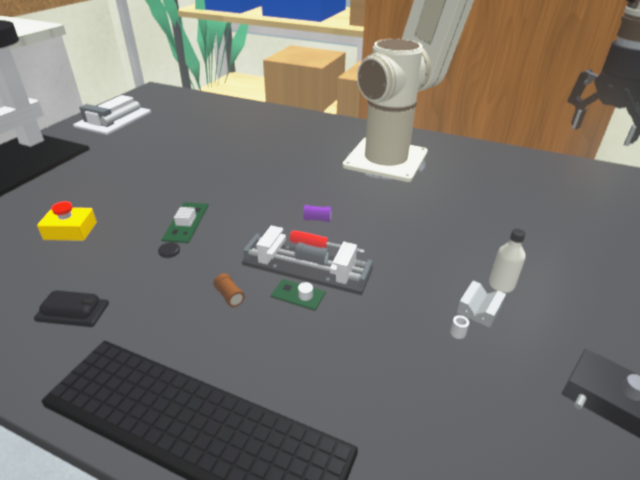

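The top picture shows three barrel-shaped things: purple (327,315), orange (348,190) and dark steel (303,244). The steel one fits, since it is the one lying between the jaws. Next I refine the poses by fitting models in both cameras, and confirm with one enlarged crop.

```bash
cat > fit.py <<'E'
from h import *
from scipy.optimize import minimize
S=4
def box(x0,x1,y0,y1,z0,z1): return np.array([[x,y,z] for x in(x0,x1) for y in(y0,y1) for z in(z0,z1)])
def cyl(r,x0,x1):
    a=np.linspace(0,2*np.pi,24);return np.array([[x,r*np.cos(t),r*np.sin(t)] for x in(x0,x1) for t in a])
JW=[np.array(v) for s in(-1,1) for v in(box(*sorted((s*.071,s*.091)),-.033,.033,.03,.058),box(*sorted((s*.064,s*.071)),-.033,.033,.052,.058))]
M=dict(holder=[box(-.125,.125,-.04,.04,0,.01)]+[box(*sorted((s*.071,s*.091)),-.033,.033,.01,.058) for s in(-1,1)]+[box(*sorted((s*.064,s*.071)),-.033,.033,.052,.058) for s in(-1,1)]+[box(*sorted((s*.115,s*.125)),-.015,.015,.01,.032) for s in(-1,1)],
 board=[box(-.075,.075,-.03,.03,0,.005),box(-.02,.02,-.017,.017,.005,.027)],
 vblock=[box(-.032,.032,-.03,.03,0,.014),box(-.032,.032,-.03,-.016,.014,.03),box(-.032,.032,.016,.03,.014,.03),
   np.array([[x,y,z] for x in(-.032,.032) for y,z in((0,.014),(-.016,.014),(-.016,.03))]),np.array([[x,y,z] for x in(-.032,.032) for y,z in((0,.014),(.016,.014),(.016,.03))])],
 barrel=[cyl(.0155,-.03,.03),cyl(.017,-.03,-.018),cyl(.017,.018,.03)])
def world(B,p,z): 
    return R.from_euler('z',p[2]).apply(B)+[p[0],p[1],z]
def sil(name,p,cam,z=0,s=S):
    im=np.zeros((480*s,640*s),np.uint8)
    for B in M[name]:
        q=(proj(cam,world(B,p,z))+.5)*s
        cv2.fillConvexPoly(im,cv2.convexHull(np.round(q).astype(np.int32)),1)
    return im
def fit(name,p0,masks,z=0):
    rois={}
    for cam,m in masks.items():
        ys,xs=np.nonzero(m);rois[cam]=(cv2.resize(m.astype(np.uint8),None,fx=S,fy=S,interpolation=0))
    def cost(v):
        p=np.array(p0)+np.array(v)*[.01,.01,.1];c=0
        for cam,m in rois.items():
            s=sil(name,p,cam,z);c-=(s&m).sum()/max(1,(s|m).sum())
        return c
    r=minimize(cost,[0,0,0],method="Nelder-Mead",options=dict(initial_simplex=[[-.4,-.4,-.4],[.8,0,0],[0,.8,0],[0,0,.8]],xatol=.01,fatol=1e-4,maxfev=120))
    return np.array(p0)+r.x*[.01,.01,.1],-r.fun/len(masks)
E
python3 - <<'E'
from fit import *
ims={c:bot.camera(c) for c in("top","scene")}
g={"holder":([.516,-.003,-1.54],0),"barrel":([.514,.003,-1.54],.037),"board":([.486,-.318,.335],0),"vblock":([.489,.321,-.23],0)}
res={}
for k,(p0,z) in g.items():
    masks={}
    for cam in ims:
        best=None
        for d in bot.outline_of(k,cam):
            i=(sil(k,p0,cam,z,1)&d["pixels"]).sum()/(sil(k,p0,cam,z,1)|d["pixels"]).sum()
            if best is None or i>best[0]: best=(i,d["pixels"],d["conf"])
        if best and best[0]>.3: masks[cam]=best[1]
        print(k,cam,best and (round(best[0],2),round(best[2],2)))
    for sub in [masks]+[{c:m} for c,m in masks.items()]:
        p,s=fit(k,p0,sub,z);print("  ",list(sub),p.round(4),round(np.degrees(p[2]),2),round(s,3))
        if sub is masks: res[k]=p
np.save("res.npy",res,allow_pickle=True)
def draw(cam,x0,y0,w,h,f,names):
    im=cv2.resize(ims[cam][y0:y0+h,x0:x0+w],None,fx=f,fy=f,interpolation=cv2.INTER_CUBIC)
    for k in names:
        for B in M[k]:
            q=((proj(cam,world(B,res[k],g[k][1]))+.5-[x0,y0])*f)
            cv2.polylines(im,[np.round(cv2.convexHull(q.astype(np.float32))).astype(np.int32)],True,(0,0,255),1)
    return im
a=draw("top",240,195,130,75,6,["holder"])
cv2.imwrite("pics/ovt.png",a)
b=draw("scene",235,210,140,90,5,["holder","barrel"]);cv2.imwrite("pics/ovs.png",b)
c=[draw("top",400,220,65,80,5,["board"]),draw("top",140,210,65,80,5,["vblock"])];cv2.imwrite("pics/ovb.png",np.hstack(c))
print(bot.tip_reach)
E
```

```text
holder top (np.float64(0.84), 0.56)
holder scene (np.float64(0.83), 0.76)
   ['top', 'scene'] [ 0.5156 -0.0043 -1.4969] -85.76 0.862
   ['top'] [ 0.5162 -0.0058 -1.4967] -85.75 0.88
   ['scene'] [ 0.5136 -0.0037 -1.4928] -85.53 0.856
barrel top (np.float64(0.88), 0.67)
barrel scene (np.float64(0.9), 0.69)
   ['top', 'scene'] [ 0.5145  0.0058 -1.5212] -87.16 0.911
   ['top'] [ 0.5148  0.0042 -1.5339] -87.88 0.886
   ['scene'] [ 0.5143  0.0057 -1.5138] -86.73 0.951
board top (np.float64(0.9), 0.82)
board scene (np.float64(0.88), 0.89)
   ['top', 'scene'] [ 0.4878 -0.3194  0.32  ] 18.34 0.944
   ['top'] [ 0.4876 -0.3207  0.3352] 19.2 0.949
   ['scene'] [ 0.4876 -0.3186  0.3135] 17.96 0.956
vblock top (np.float64(0.77), 0.82)
vblock scene (np.float64(0.79), 0.85)
   ['top', 'scene'] [ 0.4916  0.328  -0.1858] -10.65 0.95
   ['top'] [ 0.4918  0.3271 -0.1637] -9.38 0.955
   ['scene'] [ 0.4914  0.3284 -0.2041] -11.69 0.963
0.008
```

View pics/ovt.png

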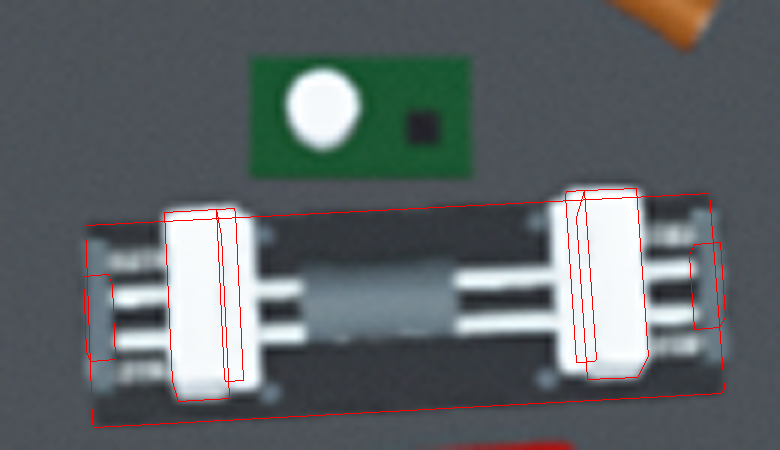

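View pics/ovb.png

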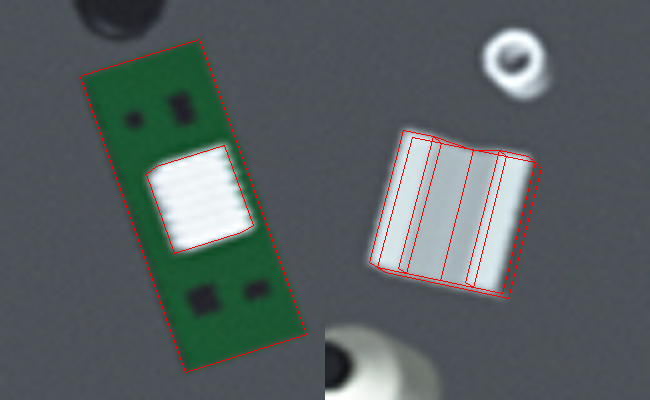

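The crop confirms the steel barrel between the white jaws, at crop (380,298), and the board and V-block wireframes sit on their edges. Moving above the barrel now.

>>> {"fn": "move_arm", "kwargs": {
  "deltas": [
    [0.6, -15, -9, 0, 0, 0, 0],
    [0.6, -34, -20.5, 0, 0, 0, 0],
    [0.6, -34, -20.5, 0, 0, 0, 0],
    [0.6, -34, -20.5, 0, 0, 0, 0],
    [0.6, -34, -20.5, 0, 0, 0, 0],
    [0.6, -34, -20.5, 0, 0, 0, 0],
    [0.6, -34, -20.5, 0, 0, 0, 0],
    [0.6, -34, -20.5, 0, 0, 0, 0],
    [0.6, -34, -20.5, 0, 0, 0, 0],
    [0.6, -34, -20.5, 0, 0, 0, 0]
  ]
}}

```text
clock: 1.88
eef_pos: [0.4207, 0.1418, 0.2396]
tool_rot: [0.215, 0.977, 0.0, 0.0]
ft_force: [1.6, 1.1, -0.5]
grip_width: 0.0511
grasp_force: 0.0
```

>>> {"fn": "move_arm", "kwargs": {
  "deltas": [
    [0.6, -34, -20, 10, 0, 0, 6],
    [0.6, 0, 0, 10, 0, 0, 7],
    [0.6, 0, 0, 10, 0, 0, 7],
    [0.6, 0, 0, 10, 0, 0, 7],
    [0.6, 0, 0, 10, 0, 0, 7],
    [0.6, 0, 0, 0, 0, 0, 7],
    [0.6, 0, 0, 0, 0, 0, 7],
    [0.6, 0, 0, 0, 0, 0, 7],
    [0.6, 0, 0, 0, 0, 0, 6],
    [0.6, 0, 0, 0, 0, 0, 0]
  ]
}}

```text
clock: 2.72
eef_pos: [0.4425, 0.1112, 0.1893]
tool_rot: [0.681, 0.732, 0.0, 0.0]
ft_force: [-0.2, 0.1, 1.1]
grip_width: 0.0512
grasp_force: 0.0
```

```bash
cat > d.py <<'E'
import sys
from h import *
# usage: d.py x y z tool_y_angle_deg -> tool-frame shift mm and turn deg (tool down)
o=bot.get_obs();p=np.array(o["eef_pos"]);r=R.from_quat(o["tool_rot"]);m=r.as_matrix()
ya=np.degrees(np.arctan2(m[1,1],m[0,1]))
print("t",round(o["clock"],2),"pos",p.round(4),"ya",round(ya,2),"z",m[:,2].round(3),"w",round(o["grip_width"],4),"gf",o["grasp_force"],"F",np.round(o["ft_force"],1),"T",np.round(o["ft_torque"],2),"j6",np.round(o["joint_pos"],2)[5])
if len(sys.argv)>4:
    t=np.array([float(a) for a in sys.argv[1:4]]);a=float(sys.argv[4])
    print("turn now",round((ya-a+90)%180-90,2),"shift now",(r.inv().apply(t-p)*1000).round(1))
E
python3 d.py .5145 .0055 .0385 4.2
```

```text
t 2.72 pos [0.4425 0.1112 0.1893] ya 4.11 z [ 0.  0. -1.] w 0.0512 gf 0.0 F [-0.2  0.1  1.1] T [ 0.01  0.06 -0.04] j6 1.75
turn now -0.09 shift now [-110.6   64.3  150.8]
```

>>> {"fn": "move_arm", "kwargs": {
  "deltas": [
    [0.6, -20, 11, 0, 0, 0, 0],
    [0.6, -32, 19, 5, 0, 0, 0],
    [0.6, -32, 19, 15, 0, 0, 0],
    [0.6, -26.6, 15.3, 25, 0, 0, 0],
    [0.6, 0, 0, 30, 0, 0, 0],
    [0.6, 0, 0, 25, 0, 0, 0],
    [0.6, 0, 0, 20, 0, 0, 0],
    [0.6, 0, 0, 15, 0, 0, 0],
    [0.6, 0, 0, 15.8, 0, 0, 0],
    [0.6, 0, 0, 0, 0, 0, 0]
  ]
}}

```text
clock: 3.55
eef_pos: [0.512, 0.0055, 0.0354]
tool_rot: [0.68, 0.733, -0.002, -0.002]
ft_force: [-0.2, -0.2, -0.4]
grip_width: 0.0514
grasp_force: 0.0
```

>>> {"fn": "move_arm", "kwargs": {
  "deltas": [
    [0.2, 0, 0, 0, 0, 0, 0],
    [0.2, 0, 0, 0, 0, 0, 0],
    [0.2, 0, 0, 0, 0, 0, 0],
    [0.2, 0, 0, 0, 0, 0, 0],
    [0.2, 0, 0, 0, 0, 0, 0]
  ]
}}

```text
clock: 3.97
eef_pos: [0.5144, 0.0056, 0.0396]
tool_rot: [0.681, 0.733, -0.0, 0.0]
ft_force: [-4.5, -1.2, 7.2]
grip_width: 0.0283
grasp_force: 59.5
```

```bash
python3 d.py .4916 .3285 .2 79.35
```

```text
t 3.97 pos [0.5144 0.0056 0.0396] ya 4.23 z [ 0. -0. -1.] w 0.0283 gf 59.50290262699127 F [-4.5 -1.2  7.2] T [-0.1   1.14 -0.01] j6 1.51
turn now -75.12 shift now [ 323.7    1.1 -160.4]
```

The measured width of 28 mm means the pads pinch above the axis. I'll regrip a little lower.

>>> {"fn": "move_arm", "kwargs": {
  "deltas": [
    [0.55, 0, 0, 0, 0, 0, 0],
    [0.55, 0, 0, 0, 0, 0, 0],
    [0.55, 0, 0, 0, 0, 0, 0],
    [0.55, 0, 0, 3, 0, 0, 0],
    [0.55, 0, 0, 0, 0, 0, 0],
    [0.2, 0, 0, 0, 0, 0, 0],
    [0.2, 0, 0, 0, 0, 0, 0],
    [0.2, 0, 0, 0, 0, 0, 0],
    [0.2, 0, 0, 0, 0, 0, 0],
    [0.2, 0, 0, 0, 0, 0, 0]
  ]
}}

```text
clock: 4.8
eef_pos: [0.514, 0.0056, 0.0357]
tool_rot: [0.681, 0.733, -0.0, -0.0]
ft_force: [-3.6, -0.1, 5.4]
grip_width: 0.029
grasp_force: 58.9
```

```bash
python3 d.py .4916 .3285 .2 79.35
```

```text
t 4.8 pos [0.514  0.0056 0.0357] ya 4.2 z [-0.001 -0.    -1.   ] w 0.029 gf 58.87502074241638 F [-3.6 -0.1  5.4] T [-0.06  0.78 -0.  ] j6 1.51
turn now -75.15 shift now [ 323.7    1.2 -164.3]
```

>>> {"fn": "move_arm", "kwargs": {
  "deltas": [
    [0.2, 0, 0, -5, 0, 0, 0],
    [0.2, 0, 0, -15, 0, 0, 0],
    [0.2, 0, 0, -25, 0, 0, 0],
    [0.2, 0, 0, -35, 0, 0, 0],
    [0.2, 0, 0, -40, 0, 0, 0],
    [0.2, 0, 0, -30, 0, 0, 0],
    [0.2, 0, 0, -14, 0, 0, 0],
    [0.2, 0, 0, 0, 0, 0, 0]
  ]
}}

```text
clock: 5.47
eef_pos: [0.5176, 0.0057, 0.2039]
tool_rot: [0.681, 0.733, 0.003, 0.003]
ft_force: [1.2, -0.2, -1.5]
grip_width: 0.0289
grasp_force: 59.5
```

```bash
python3 d.py .4916 .3285 .2 79.35; python3 - <<'E'
from fit import *
im=bot.camera("scene");cv2.imwrite("pics/lift.png",cv2.resize(im[110:290,200:400],None,fx=3,fy=3,interpolation=cv2.INTER_CUBIC))
E
```

```text
t 5.47 pos [0.5176 0.0057 0.2039] ya 4.2 z [ 0.009  0.    -1.   ] w 0.0289 gf 59.541224241256714 F [ 1.2 -0.2 -1.5] T [-0.01  0.03 -0.01] j6 1.51
turn now -75.15 shift now [323.9  -2.3   3.7]
```

View pics/lift.png

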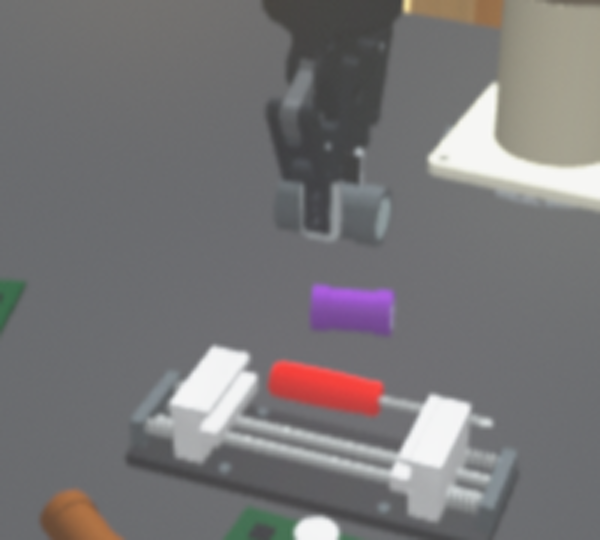

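The barrel is held level by its middle (crop 333,212) and the holder is clear. Carrying it to the V-block.

>>> {"fn": "move_arm", "kwargs": {
  "deltas": [
    [0.2, 15, 0, 0, 0, 0, 0],
    [0.2, 30, 0, 0, 0, 0, 0],
    [0.2, 36, 0, 0, 0, 0, 0],
    [0.2, 36, 0, 0, 0, 0, 0],
    [0.2, 36, 0, 0, 0, 0, 0],
    [0.2, 36, 0, 0, 0, 0, 0],
    [0.2, 36, 0, 0, 0, 0, 0],
    [0.2, 36, 0, 0, 0, 0, 0],
    [0.2, 36, 0, 0, 0, 0, 0],
    [0.2, 26, 0, 0, 0, 0, 0]
  ]
}}

```text
clock: 6.35
eef_pos: [0.4893, 0.3301, 0.1963]
tool_rot: [0.68, 0.733, -0.002, -0.001]
ft_force: [0.8, -0.2, -1.3]
grip_width: 0.0292
grasp_force: 59.5
```

>>> {"fn": "move_arm", "kwargs": {
  "deltas": [
    [0.2, 0, 0, 0, 0, 0, -7],
    [0.2, 0, 0, 0, 0, 0, -7],
    [0.2, 0, 0, 0, 0, 0, -7],
    [0.2, 0, 0, 0, 0, 0, -7],
    [0.2, 0, 0, 0, 0, 0, -7],
    [0.2, 0, 0, 0, 0, 0, -7],
    [0.2, 0, 0, 0, 0, 0, -7],
    [0.2, 0, 0, 0, 0, 0, -7],
    [0.2, 0, 0, 0, 0, 0, -7],
    [0.2, 0, 0, 0, 0, 0, -7]
  ]
}}

```text
clock: 7.18
eef_pos: [0.4899, 0.327, 0.1963]
tool_rot: [0.134, 0.991, -0.002, -0.002]
ft_force: [-0.5, 0.3, -1.2]
grip_width: 0.029
grasp_force: 59.6
```

>>> {"fn": "move_arm", "kwargs": {
  "deltas": [
    [0.2, 0, 0, 0, 0, 0, -5],
    [0.2, 0, 0, 0, 0, 0, 0],
    [0.2, 0, 0, 0, 0, 0, 0]
  ]
}}

```text
clock: 7.43
eef_pos: [0.4901, 0.3272, 0.1971]
tool_rot: [0.095, 0.995, -0.001, -0.002]
ft_force: [0.7, -0.1, -1.6]
grip_width: 0.0291
grasp_force: 59.6
```

```bash
python3 d.py .4916 .3285 .0395 79.35
```

```text
t 7.43 pos [0.4901 0.3272 0.1971] ya 79.07 z [-0.003 -0.002 -1.   ] w 0.0291 gf 59.63187038898468 F [ 0.7 -0.1 -1.6] T [ 0.02  0.   -0.05] j6 0.78
turn now -0.28 shift now [ -1.6   2.  157.6]
```

>>> {"fn": "move_arm", "kwargs": {
  "deltas": [
    [0.2, -1.5, 2, 15, 0, 0, 0],
    [0.2, 0, 0, 30, 0, 0, 0],
    [0.2, 0, 0, 35, 0, 0, 0],
    [0.2, 0, 0, 30, 0, 0, 0],
    [0.2, 0, 0, 20, 0, 0, 0],
    [0.2, 0, 0, 12, 0, 0, 0],
    [0.2, 0, 0, 0, 0, 0, 0],
    [0.2, 0, 0, 0, 0, 0, 0]
  ]
}}

```text
clock: 8.1
eef_pos: [0.4919, 0.3288, 0.0561]
tool_rot: [0.095, 0.996, -0.001, -0.001]
ft_force: [0.6, -0.2, -1.3]
grip_width: 0.0287
grasp_force: 59.6
```

```bash
python3 d.py .4916 .3285 .0395 79.35; python3 - <<'E'
from fit import *
im=bot.camera("scene");c=bot.camera("top")
x0,y0,f=425,215,4
def ov(cam,im,x0,y0,w,h,f):
    a=cv2.resize(im[y0:y0+h,x0:x0+w],None,fx=f,fy=f,interpolation=cv2.INTER_CUBIC)
    for B in M["vblock"][1:]:
        q=((proj(cam,world(B,[.4916,.3285,-.186],0))+.5-[x0,y0])*f)
        cv2.polylines(a,[np.round(cv2.convexHull(q.astype(np.float32))).astype(np.int32)],True,(0,0,255),1)
    return a
cv2.imwrite("pics/v1.png",np.hstack([ov("scene",im,430,235,100,110,4),ov("top",c,130,205,90,110,4)]))
E
```

```text
t 8.1 pos [0.4919 0.3288 0.0561] ya 79.13 z [-0.003 -0.002 -1.   ] w 0.0287 gf 59.59287106990814 F [ 0.6 -0.2 -1.3] T [ 0.02 -0.08  0.02] j6 0.78
turn now -0.22 shift now [ 0.2 -0.3 16.6]
```

View pics/v1.png

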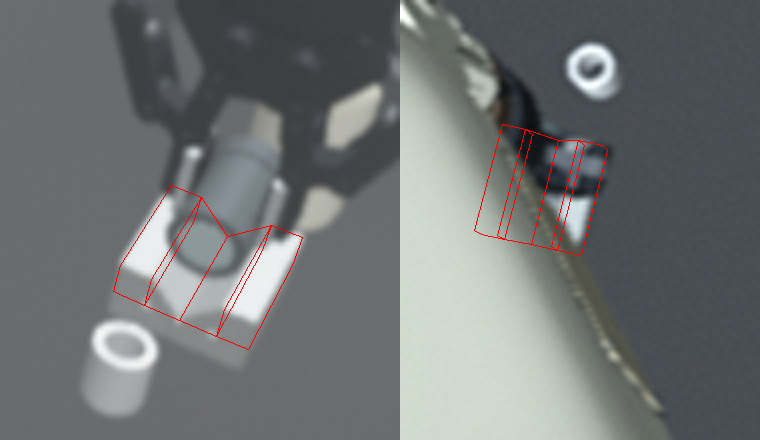

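The scene crop shows the barrel end at (205,243) over the groove, with the wireframe on the block. Lowering it and letting go.

>>> {"fn": "move_arm", "kwargs": {
  "deltas": [
    [0.2, 0, 0, 6, 0, 0, 0],
    [0.2, 0, 0, 6, 0, 0, 0],
    [0.2, 0, 0, 3, 0, 0, 0],
    [0.2, 0, 0, 1.5, 0, 0, 0],
    [0.2, 0, 0, 0, 0, 0, 0]
  ]
}}

```text
clock: 8.62
eef_pos: [0.4925, 0.3292, 0.0405]
tool_rot: [0.094, 0.996, -0.0, -0.0]
ft_force: [0.1, 0.5, -1.5]
grip_width: 0.0289
grasp_force: 59.6
```

```bash
python3 d.py .4916 .3285 .0395 79.35
```

```text
t 8.62 pos [0.4925 0.3292 0.0405] ya 79.2 z [-0.001 -0.001 -1.   ] w 0.0289 gf 59.581512808799744 F [ 0.1  0.5 -1.5] T [-0.04 -0.01  0.04] j6 0.78
turn now -0.15 shift now [ 0.7 -0.8  1. ]
```

>>> {"fn": "move_arm", "kwargs": {
  "deltas": [
    [0.2, 0, 0, 1, 0, 0, 0],
    [0.2, 0, 0, 1, 0, 0, 0],
    [0.2, 0, 0, 0, 0, 0, 0]
  ]
}}

```text
clock: 8.87
eef_pos: [0.4929, 0.3294, 0.039]
tool_rot: [0.094, 0.996, 0.0, 0.0]
ft_force: [0.5, -0.3, -1.4]
grip_width: 0.029
grasp_force: 59.6
```

>>> {"fn": "move_arm", "kwargs": {
  "deltas": [
    [0.42, 0, 0, 0, 0, 0, 0],
    [0.5, 0, 0, 0, 0, 0, 0],
    [0.55, 0, 0, 0, 0, 0, 0],
    [0.6, 0, 0, -2, 0, 0, 0],
    [0.65, 0, 0, -6, 0, 0, 0],
    [0.65, 0, 0, -15, 0, 0, 0],
    [0.65, 0, 0, -25, 0, 0, 0],
    [0.65, 0, 0, -35, 0, 0, 0],
    [0.65, 0, 0, -40, 0, 0, 0],
    [0.65, 0, 0, -30, 0, 0, 0]
  ]
}}

```text
clock: 9.7
eef_pos: [0.4933, 0.3297, 0.1958]
tool_rot: [0.094, 0.996, 0.001, 0.001]
ft_force: [1.5, 0.6, -0.4]
grip_width: 0.0556
grasp_force: 0.0
```

```bash
python3 d.py .4878 -.3194 .2 18.34;python3 - <<'E'
from fit import *
im=bot.camera("scene")
ds=[d for d in bot.outline_of("barrel","scene") if d["rect"][0]>420]
print([(d["conf"],d["rect"]) for d in ds])
for z in(.035,.038,.041):
    p,s=fit("barrel",[.4916,.3285,-.186],{"scene":ds[0]["pixels"]},z);print(z,p.round(4),round(s,3))
E
```

```text
t 9.7 pos [0.4933 0.3297 0.1958] ya 79.2 z [ 0.003  0.002 -1.   ] w 0.0556 gf 0.0 F [ 1.5  0.6 -0.4] T [ 0.01 -0.06  0.01] j6 0.78
turn now 60.86 shift now [-116.2 -638.7   -5.3]
[(0.92, [465.5, 279.7, 29.6, 33.1]), (0.2, [489.2, 229.6, 34.0, 67.0])]
0.035 [ 0.4895  0.3283 -0.1914] 0.965
0.038 [ 0.4935  0.3281 -0.1908] 0.963
0.041 [ 0.4967  0.3279 -0.1864] 0.961
```

The barrel sits in the V at about (0.4935, 0.328), heading right. On to the board.

>>> {"fn": "move_arm", "kwargs": {
  "deltas": [
    [0.7, -2, -14, 0, 0, 0, 0],
    [0.7, -4, -28, 0, 0, 0, 0],
    [0.7, -7, -39, 0, 0, 0, 0],
    [0.7, -7, -39, 0, 0, 0, 0],
    [0.7, -7, -39, 0, 0, 0, 0],
    [0.7, -7, -39, 0, 0, 0, 0],
    [0.7, -7, -39, 0, 0, 0, 0],
    [0.7, -7, -39, 0, 0, 0, 0],
    [0.7, -7, -39, 0, 0, 0, 0],
    [0.7, -7, -39, 0, 0, 0, 0]
  ]
}}

```text
clock: 10.63
eef_pos: [0.4868, -0.0317, 0.1922]
tool_rot: [0.094, 0.996, 0.0, 0.0]
ft_force: [1.5, -0.9, 0.2]
grip_width: 0.0597
grasp_force: 0.0
```

>>> {"fn": "move_arm", "kwargs": {
  "deltas": [
    [0.7, -7, -39, 0, 0, 0, 0],
    [0.7, -7, -39, 0, 0, 0, 0],
    [0.7, -7, -39, 0, 0, 0, 0],
    [0.7, -7, -39, 0, 0, 0, 0],
    [0.7, -7, -39, 0, 0, 0, 0],
    [0.7, -7, -39, 0, 0, 0, 0],
    [0.7, -7, -39, 0, 0, 0, 7],
    [0.7, 0, 0, 0, 0, 0, 7],
    [0.7, 0, 0, 0, 0, 0, 7],
    [0.7, 0, 0, 0, 0, 0, 7]
  ]
}}

```text
clock: 11.47
eef_pos: [0.4838, -0.3084, 0.1915]
tool_rot: [0.336, 0.942, 0.0, -0.0]
ft_force: [0.3, 0.5, -0.7]
grip_width: 0.0596
grasp_force: 0.0
```

>>> {"fn": "move_arm", "kwargs": {
  "deltas": [
    [0.7, 0, 0, 0, 0, 0, 7],
    [0.7, 0, 0, 0, 0, 0, 7],
    [0.7, 0, 0, 0, 0, 0, 7],
    [0.7, 0, 0, 0, 0, 0, 7],
    [0.7, 0, 0, 0, 0, 0, 5],
    [0.7, 0, 0, 0, 0, 0, 0],
    [0.7, 0, 0, 0, 0, 0, 0]
  ]
}}

```text
clock: 12.05
eef_pos: [0.4843, -0.3072, 0.1919]
tool_rot: [0.585, 0.811, -0.0, -0.0]
ft_force: [1.2, -1.0, -0.3]
grip_width: 0.0601
grasp_force: 0.0
```

```bash
python3 d.py .4878 -.3194 .016 18.34
```

```text
t 12.05 pos [ 0.4843 -0.3072  0.1919] ya 18.34 z [-0.  0. -1.] w 0.0601 gf 0.0 F [ 1.2 -1.  -0.3] T [0.01 0.03 0.09] j6 0.69
turn now -0.0 shift now [-12.8  -0.4 175.9]
```

>>> {"fn": "move_arm", "kwargs": {
  "deltas": [
    [0.7, -13, -0.5, 10, 0, 0, 0],
    [0.7, 0, 0, 25, 0, 0, 0],
    [0.7, 0, 0, 35, 0, 0, 0],
    [0.7, 0, 0, 35, 0, 0, 0],
    [0.7, 0, 0, 30, 0, 0, 0],
    [0.7, 0, 0, 20, 0, 0, 0],
    [0.7, 0, 0, 12, 0, 0, 0],
    [0.7, 0, 0, 9, 0, 0, 0],
    [0.7, 0, 0, 0, 0, 0, 0],
    [0.7, 0, 0, 0, 0, 0, 0]
  ]
}}

```text
clock: 12.88
eef_pos: [0.4879, -0.3201, 0.0157]
tool_rot: [0.586, 0.81, -0.0, -0.0]
ft_force: [0.2, -0.1, 0.1]
grip_width: 0.0598
grasp_force: 0.0
```

```bash
python3 d.py .4878 -.3194 .015 18.34
```

```text
t 12.88 pos [ 0.4879 -0.3201  0.0157] ya 18.23 z [-0.001  0.    -1.   ] w 0.0598 gf 0.0 F [ 0.2 -0.1  0.1] T [-0.    0.   -0.03] j6 0.67
turn now -0.11 shift now [0.7 0.1 0.7]
```

>>> {"fn": "move_arm", "kwargs": {
  "deltas": [
    [0.3, 0, 0, 0, 0, 0, 0],
    [0.3, 0, 0, 0, 0, 0, 0],
    [0.3, 0, 0, 0, 0, 0, 0],
    [0.3, 0, 0, 0, 0, 0, 0],
    [0.3, 0, 0, 0, 0, 0, 0]
  ]
}}

```text
clock: 13.3
eef_pos: [0.4892, -0.3206, 0.0177]
tool_rot: [0.586, 0.81, -0.0, 0.002]
ft_force: [-0.7, -0.1, 6.6]
grip_width: 0.0382
grasp_force: 62.9
```

```bash
python3 d.py .4878 -.3194 .2 94.2
```

```text
t 13.3 pos [ 0.4892 -0.3206  0.0177] ya 18.21 z [ 0.003 -0.002 -1.   ] w 0.0382 gf 62.92546033859253 F [-0.7 -0.1  6.6] T [-0.06  0.11  0.09] j6 0.67
turn now -75.99 shift now [   1.1   -0.5 -182.3]
```

>>> {"fn": "move_arm", "kwargs": {
  "deltas": [
    [0.3, 0, 0, -5, 0, 0, 0],
    [0.3, 0, 0, -12, 0, 0, 0],
    [0.3, 0, 0, -20, 0, 0, 0],
    [0.3, 0, 0, -30, 0, 0, 0],
    [0.3, 0, 0, -35, 0, 0, 0],
    [0.3, 0, 0, -30, 0, 0, 0],
    [0.3, 0, 0, -20, 0, 0, -4],
    [0.3, 0, 0, 0, 0, 0, -7],
    [0.3, 0, 0, 0, 0, 0, -7],
    [0.3, 0, 0, 0, 0, 0, -7]
  ]
}}

```text
clock: 14.13
eef_pos: [0.4878, -0.3196, 0.1685]
tool_rot: [0.394, 0.919, 0.0, 0.0]
ft_force: [0.9, 0.2, -1.7]
grip_width: 0.0388
grasp_force: 62.1
```

>>> {"fn": "move_arm", "kwargs": {
  "deltas": [
    [0.3, 0, 0, 0, 0, 0, -7],
    [0.3, 0, 0, 0, 0, 0, -7],
    [0.3, 0, 0, 0, 0, 0, -7],
    [0.3, 0, 0, 0, 0, 0, -7],
    [0.3, 0, 0, 0, 0, 0, -7],
    [0.3, 0, 0, 0, 0, 0, -7],
    [0.3, 0, 0, 0, 0, 0, -6],
    [0.3, 0, 0, 0, 0, 0, -3],
    [0.3, 0, 0, 0, 0, 0, 0],
    [0.3, 0, 0, 0, 0, 0, 0]
  ]
}}

```text
clock: 14.97
eef_pos: [0.4876, -0.3195, 0.1677]
tool_rot: [-0.036, 0.999, 0.0, -0.0]
ft_force: [0.5, 0.9, -1.5]
grip_width: 0.0388
grasp_force: 62.1
```

```bash
python3 d.py .5156 -.0043 .17 94.2
```

```text
t 14.97 pos [ 0.4876 -0.3195  0.1677] ya 94.12 z [-0.001  0.001 -1.   ] w 0.0388 gf 62.06166744232178 F [ 0.5  0.9 -1.5] T [-0.06  0.01  0.01] j6 -0.65
turn now -0.08 shift now [-50.6 312.4  -2.1]
```

>>> {"fn": "move_arm", "kwargs": {
  "deltas": [
    [0.3, -3, 14, 0, 0, 0, 0],
    [0.3, -5, 30, 0, 0, 0, 0],
    [0.3, -6, 36, 0, 0, 0, 0],
    [0.3, -6, 36, 0, 0, 0, 0],
    [0.3, -6, 36, 0, 0, 0, 0],
    [0.3, -6, 36, 0, 0, 0, 0],
    [0.3, -6, 36, 0, 0, 0, 0],
    [0.3, -6, 36, 0, 0, 0, 0],
    [0.3, -4, 27, 0, 0, 0, 0],
    [0.3, -2.6, 16, 0, 0, 0, 0]
  ]
}}

```text
clock: 15.8
eef_pos: [0.5156, -0.0099, 0.1681]
tool_rot: [-0.038, 0.999, 0.001, -0.0]
ft_force: [0.3, 0.1, -0.9]
grip_width: 0.0386
grasp_force: 62.0
```

>>> {"fn": "move_arm", "kwargs": {
  "deltas": [
    [0.3, 0, 0, 15, 0, 0, 0],
    [0.3, 0, 0, 20, 0, 0, 0],
    [0.3, 0, 0, 15, 0, 0, 0],
    [0.3, 0, 0, 0, 5, 0, 0],
    [0.3, 0, 0, 0, 5, 0, 0],
    [0.3, 0, 0, 0, 0, 0, 0],
    [0.3, 0, 0, 0, 0, 0, 0]
  ]
}}

```text
clock: 16.38
eef_pos: [0.5157, -0.0122, 0.1178]
tool_rot: [-0.038, 0.996, -0.086, 0.003]
ft_force: [-0.0, -0.0, -1.4]
grip_width: 0.0383
grasp_force: 62.1
```

```bash
cat > b.py <<'E'
import sys
from h import *
# board state in holder (u along tool-y side, v across, z) mm; offset b
H=np.array([.5156,-.0043]);ha=np.radians(94.2);U=np.array([np.cos(ha),np.sin(ha),0]);V=np.array([-U[1],U[0],0])
b=float(sys.argv[1]) if len(sys.argv)>1 else 17.5
o=bot.get_obs();p=np.array(o["eef_pos"])-[*H,0];m=R.from_quat(o["tool_rot"]).as_matrix()
e=m[:,1];n=-m[:,2];C=p-n*b/1000
L=lambda P:np.round([P@U*1e3,P@V*1e3,P[2]*1e3],1)
F=np.array(o["ft_force"])
print("t",round(o["clock"],2),"tcp",L(p),"tilt",round(np.degrees(np.arcsin(-e[2])),2),"yaw err",round(np.degrees(np.arctan2(e@V,e@U)),2),"roll",round(np.degrees(m[2,0]),2),"ctr",L(C),"first",L(C+.075*e),"second",L(C-.075*e))
print("F uvz",np.round([F@U,F@V,F[2]],1),"T",np.round(o["ft_torque"],2),"w",round(o["grip_width"],4))
E
python3 b.py
python3 - <<'E'
from h import *
im=bot.camera("scene");cv2.imwrite("pics/ins.png",cv2.resize(im[160:310,210:400],None,fx=4,fy=4,interpolation=cv2.INTER_CUBIC))
E
```

```text
t 16.38 tcp [ -7.9   0.5 117.8] tilt 9.91 yaw err 0.14 roll 0.04 ctr [-10.9   0.5 100.5] first [63.   0.7 87.6] second [-84.8   0.3 113.4]
F uvz [-0.   0.  -1.4] T [ 0.24 -0.01 -0.02] w 0.0383
```

View pics/ins.png

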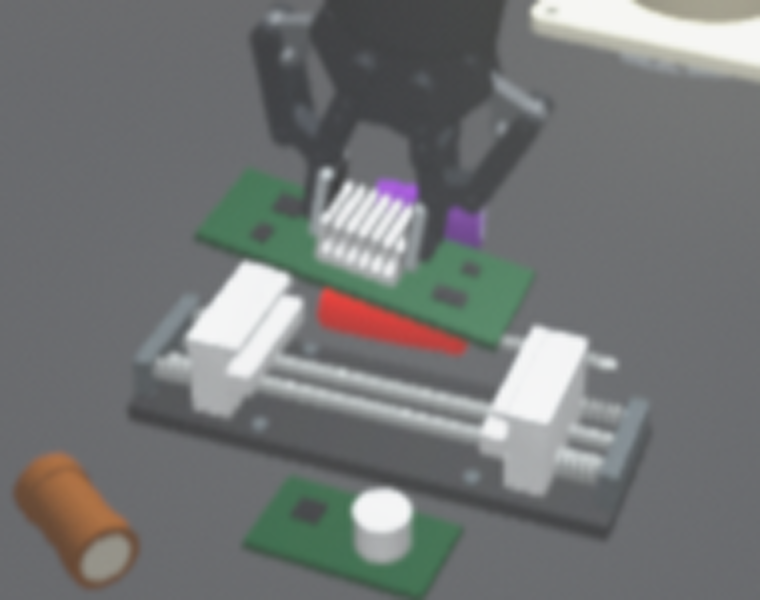

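The crop shows the board held squarely by the sink at (365,232), tilted, with its low end at (515,320) near the far jaw's mouth. Now lowering it and probing the shelf.

>>> {"fn": "move_arm", "kwargs": {
  "deltas": [
    [0.3, 0, 1, 8, 0, 0, 0],
    [0.3, 0, 2, 14, 0, 0, 0],
    [0.3, 0, 1.7, 12, 0, 0, 0],
    [0.3, 0, 1, 6, 0, 0, 0],
    [0.3, 0, 0, 0, 0, 0, 0],
    [0.3, 0, 0, 0, 0, 0, 0]
  ]
}}

```text
clock: 16.93
eef_pos: [0.5161, -0.0158, 0.0774]
tool_rot: [-0.036, 0.996, -0.087, 0.003]
ft_force: [0.5, -0.3, -0.6]
grip_width: 0.0387
grasp_force: 62.0
```

```bash
python3 b.py
```

```text
t 16.93 tcp [-11.5   0.3  77.4] tilt 9.98 yaw err -0.06 roll 0.04 ctr [-14.5   0.4  60.1] first [59.4  0.3 47.1] second [-88.4   0.4  73.2]
F uvz [-0.3 -0.5 -0.6] T [ 0.27 -0.03 -0.01] w 0.0387
```

>>> {"fn": "move_arm", "kwargs": {
  "deltas": [
    [0.3, 0, 2.4, 2, 0, 0, 0],
    [0.3, 0, 0.2, 1, 0, 0, 0],
    [0.3, 0, 0, 0, 0, 0, 0],
    [0.3, 0, 0, 0, 0, 0, 0]
  ]
}}

```text
clock: 17.27
eef_pos: [0.5165, -0.0131, 0.0746]
tool_rot: [-0.037, 0.996, -0.087, 0.004]
ft_force: [0.1, 0.3, -1.5]
grip_width: 0.0387
grasp_force: 62.0
```

```bash
python3 b.py
```

```text
t 17.27 tcp [-8.8 -0.2 74.6] tilt 10.0 yaw err 0.0 roll -0.04 ctr [-11.9  -0.2  57.3] first [62.  -0.2 44.3] second [-85.7  -0.2  70.3]
F uvz [ 0.3 -0.1 -1.5] T [ 0.2  -0.02 -0.05] w 0.0387
```

>>> {"fn": "move_arm", "kwargs": {
  "deltas": [
    [0.3, 0, 0.2, 1, 0, 0, 0],
    [0.3, 0, 0, 0, 0, 0, 0],
    [0.3, 0, 0, 0, 0, 0, 0]
  ]
}}

```text
clock: 17.52
eef_pos: [0.5162, -0.0131, 0.0733]
tool_rot: [-0.037, 0.996, -0.087, 0.003]
ft_force: [-0.3, -0.6, -1.1]
grip_width: 0.0387
grasp_force: 62.0
```

```bash
python3 b.py
```

```text
t 17.52 tcp [-8.8  0.  73.3] tilt 10.0 yaw err 0.01 roll -0.01 ctr [-11.9   0.   56. ] first [62.  0. 43.] second [-85.7  -0.   69.1]
F uvz [-0.6  0.3 -1.1] T [ 0.2  -0.01 -0.04] w 0.0387
```

>>> {"fn": "move_arm", "kwargs": {
  "deltas": [
    [0.3, 0, 0.2, 1, 0, 0, 0],
    [0.3, 0, 0, 0, 0, 0, 0],
    [0.3, 0, 0, 0, 0, 0, 0]
  ]
}}

```text
clock: 17.77
eef_pos: [0.5164, -0.0131, 0.0724]
tool_rot: [-0.037, 0.996, -0.087, 0.003]
ft_force: [-0.3, 0.2, 0.1]
grip_width: 0.0388
grasp_force: 62.2
```

```bash
python3 b.py
```

```text
t 17.77 tcp [-8.9 -0.2 72.4] tilt 10.0 yaw err -0.0 roll -0.03 ctr [-11.9  -0.2  55.1] first [62.  -0.2 42.1] second [-85.8  -0.2  68.2]
F uvz [0.3 0.3 0.1] T [ 0.32 -0.01 -0.01] w 0.0388
```

The shelf is felt exactly at 42 mm, so the board offset is right. Raising 1 mm and pushing into the groove.

>>> {"fn": "move_arm", "kwargs": {
  "deltas": [
    [0.3, 0, -0.2, -1.2, 0, 0, 0],
    [0.3, 0, 2, -0.4, 0, 0, 0],
    [0.3, 0, 3, -0.5, 0, 0, 0],
    [0.3, 0, 1, -0.2, 0, 0, 0],
    [0.3, 0, 0, 0, 0, 0, 0],
    [0.3, 0, 0, 0, 0, 0, 0]
  ]
}}

```text
clock: 18.27
eef_pos: [0.5157, -0.0069, 0.0733]
tool_rot: [-0.037, 0.996, -0.087, 0.003]
ft_force: [-0.1, -0.3, -1.6]
grip_width: 0.0386
grasp_force: 62.0
```

```bash
python3 b.py
```

```text
t 18.27 tcp [-2.6  0.1 73.3] tilt 10.0 yaw err 0.03 roll 0.01 ctr [-5.6  0.1 56.1] first [68.3  0.2 43.1] second [-79.5   0.1  69.1]
F uvz [-0.3  0.1 -1.6] T [ 0.23 -0.    0.01] w 0.0386
```

>>> {"fn": "move_arm", "kwargs": {
  "deltas": [
    [0.3, 0, 2, -0.4, 0, 0, 0],
    [0.3, 0, 2, -0.3, 0, 0, 0],
    [0.3, 0, 2, -0.4, 0, 0, 0],
    [0.3, 0, 0, 0, 0, 0, 0],
    [0.3, 0, 0, 0, 0, 0, 0]
  ]
}}

```text
clock: 18.68
eef_pos: [0.5153, -0.0015, 0.0735]
tool_rot: [-0.036, 0.995, -0.088, 0.003]
ft_force: [0.2, -4.5, -1.9]
grip_width: 0.0384
grasp_force: 61.9
```

```bash
python3 b.py
```

```text
t 18.68 tcp [ 2.8  0.1 73.5] tilt 10.08 yaw err -0.02 roll 0.0 ctr [-0.3  0.1 56.3] first [73.6  0.1 43.2] second [-74.1   0.1  69.4]
F uvz [-4.6  0.1 -1.9] T [-0.84 -0.01 -0.01] w 0.0384
```

>>> {"fn": "move_arm", "kwargs": {
  "deltas": [
    [0.3, 0, 3, -0.5, 0, 0, 0],
    [0.3, 0, 3, -0.5, 0, 0, 0],
    [0.3, 0, 3, -0.5, 0, 0, 0],
    [0.3, 0, 3, -0.5, 0, 0, 0],
    [0.3, 0, 2, -0.4, 0, 0, 0],
    [0.3, 0, 2, -0.4, 0, 0, 0],
    [0.3, 0, 0, 0, 0, 0, 0],
    [0.3, 0, 0, 0, 0, 0, 0]
  ]
}}

```text
clock: 19.35
eef_pos: [0.5142, 0.013, 0.0738]
tool_rot: [-0.036, 0.995, -0.09, 0.003]
ft_force: [0.2, -9.4, 0.3]
grip_width: 0.0385
grasp_force: 62.0
```

```bash
python3 b.py;python3 - <<'E'
from h import *
im=bot.camera("scene");cv2.imwrite("pics/ins2.png",cv2.resize(im[180:300,220:390],None,fx=4.5,fy=4.5,interpolation=cv2.INTER_CUBIC))
E
```

```text
t 19.35 tcp [17.4  0.1 73.8] tilt 10.29 yaw err -0.08 roll -0.0 ctr [14.2  0.1 56.6] first [88.   0.  43.2] second [-59.6   0.3  70. ]
F uvz [-9.3  0.5  0.3] T [-1.88 -0.09 -0.04] w 0.0385
```

View pics/ins2.png

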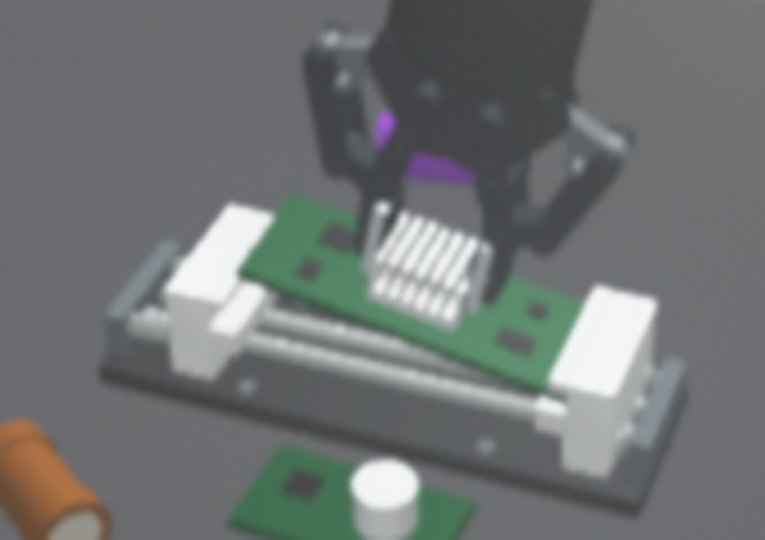

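The board's first end is under the lip of the right-hand jaw, which is pushed back (crop 610,330). The second end is just inside the other lip (crop 255,270). I'll push 2 mm more and rotate part way down.

>>> {"fn": "move_arm", "kwargs": {
  "deltas": [
    [0.3, 0, 2, -0.4, 0, 0, 0],
    [0.3, 0, 0, 0, 0, 0, 0],
    [0.3, 0, -0.6, 2.6, -2, 0, 0],
    [0.3, 0, -0.6, 2.6, -2, 0, 0],
    [0.3, 0, 0, 0, 0, 0, 0],
    [0.3, 0, 0, 0, 0, 0, 0]
  ]
}}

```text
clock: 19.9
eef_pos: [0.5142, 0.0122, 0.0688]
tool_rot: [-0.035, 0.998, -0.055, 0.002]
ft_force: [0.8, -9.7, -0.4]
grip_width: 0.0384
grasp_force: 62.1
```

```bash
python3 b.py
```

```text
t 19.9 tcp [16.5  0.2 68.8] tilt 6.31 yaw err -0.16 roll 0.01 ctr [14.6  0.2 51.4] first [89.2  0.  43.1] second [-59.9   0.4  59.6]
F uvz [-9.7 -0.1 -0.4] T [-2.06 -0.03  0.03] w 0.0384
```

>>> {"fn": "move_arm", "kwargs": {
  "deltas": [
    [0.3, 0, 0, 2.6, -2, 0, 0],
    [0.3, 0, -0.3, 2.6, -2, 0, 0],
    [0.3, 0, 0, 0, 0, 0, 0],
    [0.3, 0, 0, 0, 0, 0, 0]
  ]
}}

```text
clock: 20.23
eef_pos: [0.5142, 0.0114, 0.0636]
tool_rot: [-0.035, 0.999, -0.02, 0.001]
ft_force: [0.1, -10.7, 0.0]
grip_width: 0.0386
grasp_force: 62.3
```

```bash
python3 b.py
```

```text
t 20.23 tcp [15.7  0.2 63.6] tilt 2.31 yaw err -0.16 roll 0.01 ctr [15.   0.2 46.1] first [90.   0.  43.1] second [-59.9   0.4  49.1]
F uvz [-10.6   0.7   0. ] T [-2.14  0.06 -0.01] w 0.0386
```

>>> {"fn": "move_arm", "kwargs": {
  "deltas": [
    [0.3, 0, -0.6, 2.7, -2.2, 0, 0],
    [0.3, 0, 0, 0.3, 0, 0, 0],
    [0.3, 0, 0, 0, 0, 0, 0],
    [0.3, 0, 0, 0, 0, 0, 0]
  ]
}}

```text
clock: 20.57
eef_pos: [0.5143, 0.011, 0.0606]
tool_rot: [-0.035, 0.999, -0.001, -0.0]
ft_force: [-0.9, -9.5, -0.5]
grip_width: 0.0388
grasp_force: 62.3
```

```bash
python3 b.py
```

```text
t 20.57 tcp [15.3  0.2 60.6] tilt 0.12 yaw err -0.14 roll 0.01 ctr [15.3  0.2 43.1] first [90.3 -0.  42.9] second [-59.7   0.3  43.2]
F uvz [-9.4  1.6 -0.5] T [-2.12  0.07 -0.06] w 0.0388
```

>>> {"fn": "move_arm", "kwargs": {
  "deltas": [
    [0.3, 0, -3, 0, 0, 0, 0],
    [0.3, 0, -4, 0, 0, 0, 0],
    [0.3, 0, -4, 0, 0, 0, 0],
    [0.3, 0, -3, 0, 0, 0, 0],
    [0.3, 0, -1, 0.4, 0, 0, 0],
    [0.3, 0, 0, 0, 0, 0, 0],
    [0.3, 0, 0, 0, 0, 0, 0]
  ]
}}

```text
clock: 21.15
eef_pos: [0.5152, -0.001, 0.0601]
tool_rot: [-0.037, 0.999, 0.002, -0.0]
ft_force: [-1.3, -3.1, 1.7]
grip_width: 0.0389
grasp_force: 62.5
```

```bash
python3 b.py
```

```text
t 21.15 tcp [ 3.3  0.1 60.1] tilt -0.22 yaw err -0.02 roll 0.0 ctr [ 3.4  0.1 42.6] first [78.4  0.1 42.9] second [-71.6   0.1  42.3]
F uvz [-3.   1.5  1.7] T [-0.54  0.29 -0.18] w 0.0389
```

>>> {"fn": "move_arm", "kwargs": {
  "deltas": [
    [0.3, 0, -2, 0, 0, 0, 0],
    [0.3, 0, -1, 0, 0, 0, 0],
    [0.3, 0, -0.5, 0, 0, 0, 0],
    [0.3, 0, 0, 0, 0, 0, 0],
    [0.3, 0, 0, 0, 0, 0, 0]
  ]
}}

```text
clock: 21.57
eef_pos: [0.5155, -0.0042, 0.06]
tool_rot: [-0.037, 0.999, 0.002, -0.0]
ft_force: [-1.2, 0.7, 3.2]
grip_width: 0.0385
grasp_force: 62.6
```

```bash
python3 b.py
```

```text
t 21.57 tcp [ 0.1  0.1 60. ] tilt -0.25 yaw err 0.02 roll 0.0 ctr [ 0.2  0.1 42.5] first [75.2  0.1 42.9] second [-74.8   0.1  42.2]
F uvz [0.8 1.2 3.2] T [ 0.02  0.42 -0.24] w 0.0385
```

Balanced (about 0 N along the jaws) and on the shelves. Letting go and retreating.

>>> {"fn": "move_arm", "kwargs": {
  "deltas": [
    [0.5, 0, 0, 0, 0, 0, 0],
    [0.55, 0, 0, 0, 0, 0, 0],
    [0.6, 0, 0, 0, 0, 0, 0],
    [0.6, 0, 0, 0, 0, 0, 0],
    [0.6, 0, 0, -5, 0, 0, 0],
    [0.6, 0, 0, -15, 0, 0, 0],
    [0.6, 0, 0, -30, 0, 0, 0],
    [0.6, 0, 0, -40, 0, 0, 0],
    [0.6, 0, 0, -40, 0, 0, 0],
    [0.6, 0, 0, -10, 0, 0, 0]
  ]
}}

```text
clock: 22.4
eef_pos: [0.5191, -0.0051, 0.2071]
tool_rot: [-0.037, 0.999, 0.002, 0.006]
ft_force: [0.2, 0.7, -0.3]
grip_width: 0.0516
grasp_force: 0.0
```

>>> {"fn": "move_arm", "kwargs": {
  "deltas": [
    [0.6, 15, 0, -10, 0, 0, 0],
    [0.6, 35, 0, -10, 0, 0, 0],
    [0.6, 40, 0, 0, 0, 0, 0],
    [0.6, 40, 0, 0, 0, 0, 0],
    [0.6, 30, 0, 0, 0, 0, 0],
    [0.6, 0, 0, 0, 0, 0, 0]
  ]
}}

```text
clock: 22.9
eef_pos: [0.3498, -0.017, 0.2196]
tool_rot: [-0.036, 0.999, 0.002, -0.002]
ft_force: [-0.7, 0.4, 0.1]
grip_width: 0.0512
grasp_force: 0.0
```

```bash
python3 - <<'E'
from fit import *
ims={c:bot.camera(c) for c in("top","scene")}
M["jaws"]=[box(-.095,-.064,-.033,.033,.052,.058),box(.064,.095,-.033,.033,.052,.058)]
masks={}
for c in ims:
    ds=[d for d in bot.outline_of("board",c)]
    print(c,[(round(d["conf"],2),np.round(d["rect"])) for d in ds[:3]])
    # green+sink: white sink fit
c="scene";im=cv2.resize(ims[c][180:300,220:390],None,fx=4.5,fy=4.5,interpolation=cv2.INTER_CUBIC)
for B,z in((M["board"][1],.042),(box(-.068,.068,-.03,.03,.005,.005),.042),(box(-.075,-.075,-.033,.033,.016,.016),.042),(box(.075,.075,-.033,.033,.016,.016),.042)):
    q=((proj(c,world(B,[.5156,-.0043,np.radians(-85.8)],z))+.5-[220,180])*4.5)
    cv2.polylines(im,[np.round(cv2.convexHull(q.astype(np.float32))).astype(np.int32)],True,(0,0,255),1)
v=cv2.resize(ims[c][250:340,440:530],None,fx=3,fy=3,interpolation=cv2.INTER_CUBIC)
im[:270-0,765-270:]=v[:,:270];cv2.imwrite("pics/fin.png",im)
E
python3 d.py
```

```text
top [(0.63, array([280., 230.,  56.,  28.]))]
scene []
t 23.1 pos [ 0.3573 -0.0169  0.2205] ya 94.21 z [ 0.002  0.003 -1.   ] w 0.051 gf 0.0 F [ 0.9 -0.2  0.5] T [0.02 0.01 0.04] j6 -0.12
```

View pics/fin.png

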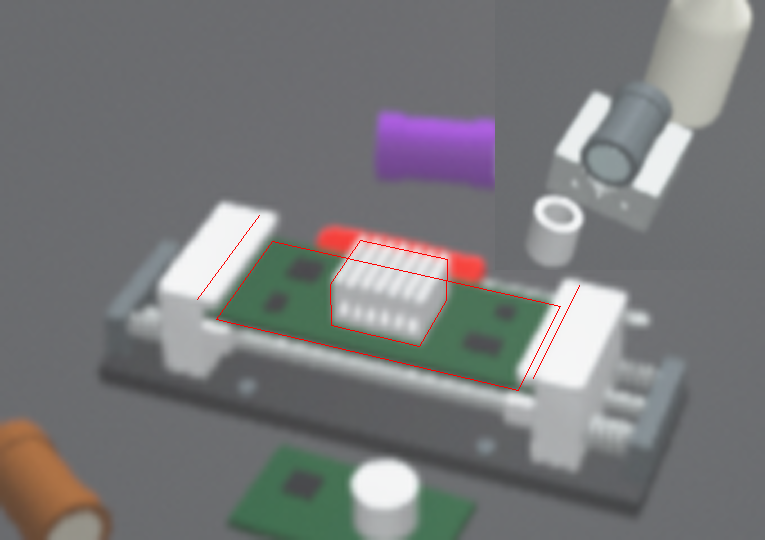

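The final crop shows the board level in both grooves, with the sink (390,295) and edges on the projected seat. The barrel lies in the V and the bystanders haven't moved. Handing in.

```bash
python3 -c "
from workcell import bot
print(bot.job_done())"
```

```text
the job is handed in; nothing more can be done
None
```

I handed the job in after about 23 s on the robot's clock: the steel barrel rests in the V-block and the heat-sink board sits level and centred in both sprung jaws, judging by the last camera pictures; the judge returned no result.

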